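# Find the rattling case and present it

## Task

Working from the robot's left to its right, lift each of the three sealed cases off the bench and shake it to feel whether something knocks about loose inside, putting every case you let go of back upright where it stood. Then take the one that rattles and present it forward: hold it upright and still, a hand's breadth or so above the middle of whichever tray is empty (the jar stands in the taken one), not touching the tray. Finish while still holding the case there, and leave everything else on the bench alone.

Things in the scene. Friction and masses are not known exactly. Their poses are not given: they have to be found in the camera images.
- case_left: The left-hand (largest y) of three identical sealed parts cases (aluminium box, blue lid) standing side by side, long side roughly fore and aft: 150 mm long (own x), 60 wide (own y), 48 tall, 0.36 to 0.51 kg. Origin: centre of the underside, z up. Pinch it across the width at mid-length, 30 mm above the bench. Weight does not tell the contents.
- case_middle: The middle case, outside as case_left. Two of the three cases, which ones changes each time, are packed tight; in the third a loose 0.16 kg ball rolls along the length, up to 55 mm either side of the middle. A jerk of 50 to 100 mm along the length, or tipping it 0.35 rad end down, sends the ball to an end; level again, it stays about there.
- case_right: The right-hand (smallest y) case, outside as case_left. How a rattle shows: knocks are brief and may be smoothed out of force readings, but the ball's shift changes the moment at the wrist about the case's width (own y) by up to 0.17 N m from one end to the other; a packed case, level and still, reads the same after every shake (within noise).
- tray_left: the left (+y) of two fixed black open trays beyond the cases, 130 (own x) x 120 mm, rim 18 mm high, inner floor 4 mm above the bench. Origin: centre of the underside. One tray holds the jar; the other is empty but for a flat white paper liner.
- tray_right: the right (-y) of two fixed black open trays beyond the cases, 130 (own x) x 120 mm, rim 18 mm high, inner floor 4 mm above the bench. Origin: centre of the underside. One tray holds the jar; the other is empty but for a flat white paper liner.
- jar: an amber glass jar with brass cap, 46 mm across, 55 mm tall, standing in one of the two trays (it makes that tray taken). Origin: centre of the underside. Leave it alone.
- bench_block: a bare steel bench block 60 x 60 x 22 mm beyond the two trays. Origin: centre of the underside. Leave it alone.
- loupe: a black eye loupe, 34 mm across, 32 mm tall, between the two trays. Origin: centre of the underside. Leave it alone.
- oil_bottle: a white plastic bottle with red cap, 52 mm across, 120 mm tall, at the left. Origin: centre of the underside. Leave it alone.
- hammer: a hammer lying at the right, its length along its own x axis. Leave it alone.
- screwdriver: a screwdriver lying at the left of the cases. Leave it alone.
- cup: a blue ceramic cup, 70 mm across, 80 mm tall, at the far right. Origin: centre of the underside. Leave it alone.
Mind the look-alikes: they are no part of the job. What is shaped like the case_right but turquoise is not meant. Leave any black look-alike of the case_left alone.

How it is judged:
On the way, in this order (a step that is already met when the one before it is completed fails the run):
1. the left-hand (largest y) case is lifted clear of the bench in the fingers, its upward motion ended or reversing (height (world z) of case_left above 0.03 m and contact force between case_left and the fingers above 1 N and linear speed of case_left below 0.06 m/s and angular speed of case_left below 0.3 rad/s).
2. the left-hand (largest y) case is then shaken: moved or turned briskly while still clear of the bench (height (world z) of case_left above 0.03 m and contact force between case_left and the fingers above 1 N and (linear speed of case_left above 0.15 m/s or angular speed of case_left above 0.5 rad/s)).
3. the middle case is lifted clear of the bench in the fingers, its upward motion ended or reversing (height (world z) of case_middle above 0.03 m and contact force between case_middle and the fingers above 1 N and linear speed of case_middle below 0.06 m/s and angular speed of case_middle below 0.3 rad/s).
4. the middle case is then shaken: moved or turned briskly while still clear of the bench (height (world z) of case_middle above 0.03 m and contact force between case_middle and the fingers above 1 N and (linear speed of case_middle above 0.15 m/s or angular speed of case_middle above 0.5 rad/s)).
5. the right-hand (smallest y) case is lifted clear of the bench in the fingers, its upward motion ended or reversing (height (world z) of case_right above 0.03 m and contact force between case_right and the fingers above 1 N and linear speed of case_right below 0.06 m/s and angular speed of case_right below 0.3 rad/s).
6. the right-hand (smallest y) case is then shaken: moved or turned briskly while still clear of the bench (height (world z) of case_right above 0.03 m and contact force between case_right and the fingers above 1 N and (linear speed of case_right above 0.15 m/s or angular speed of case_right above 0.5 rad/s)).
At the end, for the whole second after the job is handed in: The rattling case is held in the fingers, upright (0.25 rad), still, underside 40 to 250 mm above the bench, within 40 mm of the middle of the tray without the jar, not touching it; the other two cases stand upright, released, within 40 mm of where they started (linear speed of each of case_left, case_middle, case_right below 0.05 m/s and ((distance of case_left from where it was at the start of the episode below 0.04 m and angle between case_left's own z axis and vertical below 0.1 rad and contact force between case_left and the fingers below 0.1 N) or (distance between loose_ball and case_left below 0.075 m and contact force between case_left and the fingers above 2 N and height (world z) of case_left between 0.04 and 0.25 m and angle between case_left's own z axis and vertical below 0.25 rad)) and ((distance of case_middle from where it was at the start of the episode below 0.04 m and angle between case_middle's own z axis and vertical below 0.1 rad and contact force between case_middle and the fingers below 0.1 N) or (distance between loose_ball and case_middle below 0.075 m and contact force between case_middle and the fingers above 2 N and height (world z) of case_middle between 0.04 and 0.25 m and angle between case_middle's own z axis and vertical below 0.25 rad)) and ((distance of case_right from where it was at the start of the episode below 0.04 m and angle between case_right's own z axis and vertical below 0.1 rad and contact force between case_right and the fingers below 0.1 N) or (distance between loose_ball and case_right below 0.075 m and contact force between case_right and the fingers above 2 N and height (world z) of case_right between 0.04 and 0.25 m and angle between case_right's own z axis and vertical below 0.25 rad)) and ((horizontal distance between jar and tray_right below 0.05 m and ((horizontal distance between case_left and tray_left below 0.04 m and contact force between case_left and the fingers above 2 N and contact force between case_left and tray_left below 0.1 N) or (horizontal distance between case_middle and tray_left below 0.04 m and contact force between case_middle and the fingers above 2 N and contact force between case_middle and tray_left below 0.1 N) or (horizontal distance between case_right and tray_left below 0.04 m and contact force between case_right and the fingers above 2 N and contact force between case_right and tray_left below 0.1 N))) or (horizontal distance between jar and tray_left below 0.05 m and ((horizontal distance between case_left and tray_right below 0.04 m and contact force between case_left and the fingers above 2 N and contact force between case_left and tray_right below 0.1 N) or (horizontal distance between case_middle and tray_right below 0.04 m and contact force between case_middle and the fingers above 2 N and contact force between case_middle and tray_right below 0.1 N) or (horizontal distance between case_right and tray_right below 0.04 m and contact force between case_right and the fingers above 2 N and contact force between case_right and tray_right below 0.1 N))))); the arm keeps its last pose, push and grip.
It fails at once if the jar is pushed more than 30 mm or tipped over (distance of jar from where it was at the start of the episode above 0.03 m or angle between jar's own z axis and vertical above 0.5 rad).
It fails at once if another bystander (bench block, loupe, bottle, hammer, screwdriver, cup) is pushed more than 30 mm or tipped over (distance of bench_block from where it was at the start of the episode above 0.03 m or (distance of loupe from where it was at the start of the episode above 0.03 m or angle between loupe's own z axis and vertical above 0.5 rad) or (distance of oil_bottle from where it was at the start of the episode above 0.03 m or angle between oil_bottle's own z axis and vertical above 0.5 rad) or distance of hammer from where it was at the start of the episode above 0.03 m or distance of screwdriver from where it was at the start of the episode above 0.03 m or (distance of cup from where it was at the start of the episode above 0.03 m or angle between cup's own z axis and vertical above 0.5 rad)).
It also fails if it takes over 72 s, if anything falls off the work surface, if the arm or the gripper's body presses on something with over 40 N, if the wrist force passes 120 N, or if a joint passes its speed limit or range.

## Robot

A 6-joint arm with a two-finger parallel gripper is mounted at the origin on the work surface. World frame = base frame: x ahead of the robot, y to its left, z up, the work surface at z = 0. Lengths are in m, angles in rad, forces in N, time in s.
With the tool pointing down it reaches from about 0.275 to 0.75 m from the base axis. Payload 10.2 kg.
Tool frame: the origin (TCP) lies on the centre line of the jaws, within the pads' length; the fingertips stand 8 mm ahead of it and the grasp point (between the pads) lies 11 mm behind it; z points along the fingers, y is the line along which they close (so a half turn about z gives the same grasp; the last joint's range is limited). The gripper opens to 88 mm and grips with 3 to 60 N. Pads are 18 mm wide; open, the fingers measure 123 mm over their backs; the gripper's body (75 mm by 187 mm) begins 45 mm behind the grasp point.
Start: joints at [-0.223, 0.313, 1.498, -0, 1.331, -0.223], TCP at [0.525, -0, 0.247] pointing down, gripper open.
Joint ranges: [-2.94, 2.94], [-0.97, 2.17], [0.19, 2.56], [-1.23, 4.37], [0.02, 3.11], [-2.88, 2.88]. Speed limits (rad/s): [2.39, 2.39, 3.01, 3.14, 3.14, 3.14].

## Interface

Orientations are given as a unit quaternion [x, y, z, w].
In Python, from station import robot, imaging, sign_off gives the robot as it stands. The module is installed in compiled form; this text tells all that it offers.
- The arm moves only by the shell command python3 -m crank 'ROWS' [OPENING] [FORCE]. ROWS is JSON, a list of rows, each a list of 4 numbers: the shift along the world's x, y, z in m, then the turn about the world's z in rad. A call has 1 to 10 rows; each row is the pose to reach, as a shift and turn from the pose commanded when the call began; what a row does not reach only later rows make up. A row lasts 1/12 s, in which the tool goes at most 41.7 mm and 7.16 degrees, less where a joint would pass 70% of its speed; a pose out of reach is approached as far as the arm can. A call with a gripper value outside its range is refused whole. OPENING is the closure, from 0 (fully open) to 1 (shut), set as the call begins (- or left out, the last holds). The fingers move at their own pace and stop on an object; FORCE is the grip in N (left out, the last holds). Time passes only in rows, so rows that repeat a pose let the fingers close. It gives the time, the measured TCP pose, the force, the opening and the grip force at its end, in the units of the state.
- robot.state(): the state, without advancing time (a new reading comes with each control period).
- imaging.snapshot(name): name is "scene" or "side" or "wrist"; returns a dict with "image" (400x640x3 uint8, blue, green, red), "intrinsics" (3x3 intrinsics, pixels), "view" (4x4, takes a point from world to camera coordinates). Camera axes: x right, y up, looking along -z (the intrinsics and any distortion apply to the point x, -y, -z); pixel columns grow to the right and rows downward; lengths in m; the calibration is good to about 2 mm. A picture is of the moment at which its call begins. There is no depth.
- sign_off(): hands the job in; it is judged then, once.
The state is a dict: "t": time; "joints": joint angles; "joint_velocities": joint speeds; "joint_torque": joint torques, N m; "eef_pos": TCP position; "orientation": TCP orientation; "contact_force": force on the tool from outside, world axes, zero at the start; "wrist_torque": the same for the moment, N m; "grip_width": finger opening in m; "gripper_force": force on a finger pad.
Only numpy, scipy, OpenCV 4.12 (cv2) and the standard library are available. Lean on these libraries where they do the work, as an engineer would, in place of code of your own. Each camera call takes 0.05 s, during which the arm holds its last target. There are 200 camera calls.

## Working session

There is one attempt and no reset: what is moved stays moved. The work goes in short steps, Python scripts to look and compute and a shell command to move; the robot and the scene stay as the last step left them, time stands still between calls to the robot, and variables do not carry over. Pictures are saved under pics/ and viewed, at most 10 in all, crops included, and the job is handed in when it is done.

```bash
mkdir -p pics
cat > h.py <<'E'
import cv2,numpy as np
from station import robot,imaging,sign_off
def ray(s,u,v):
    K=s["intrinsics"];V=np.array(s["view"]);d=np.linalg.inv(K)@[u,v,1];d=np.array([d[0],-d[1],-d[2]])
    R=V[:3,:3];return -R.T@V[:3,3],R.T@d
def at(s,u,v,z):
    o,d=ray(s,u,v);return o+d*(z-o[2])/d[2]
E
python3 - <<'E'
from h import *
import pickle
for n in ("scene","side","wrist"):
    s=imaging.snapshot(n);cv2.imwrite(f"pics/{n}0.png",s["image"]);pickle.dump(s,open(n+".pkl","wb"))
    print(n,{k:np.round(v,3).tolist() for k,v in s.items() if k!="image"})
st=robot.state();print(st)
E
```

```text
scene {'intrinsics': [[466.813, 0.0, 316.592], [0.0, 466.813, 195.617], [0.0, 0.0, 1.0]], 'view': [[-0.723, 0.691, -0.012, 0.354], [-0.476, -0.485, 0.733, 0.231], [0.5, 0.536, 0.68, -1.821], [0.0, 0.0, 0.0, 1.0]]}
side {'intrinsics': [[430.426, 0.0, 318.458], [0.0, 430.426, 201.364], [0.0, 0.0, 1.0]], 'view': [[-1.0, -0.025, -0.008, 0.51], [0.008, -0.569, 0.822, -0.038], [-0.025, 0.822, 0.569, -1.05], [0.0, 0.0, 0.0, 1.0]]}
wrist {'intrinsics': [[304.895, 0.0, 319.783], [0.0, 304.895, 195.878], [0.0, 0.0, 1.0]], 'view': [[1.0, 0.001, -0.001, -0.525], [-0.001, 0.964, -0.268, 0.038], [0.001, 0.268, 0.964, -0.388], [0.0, 0.0, 0.0, 1.0]]}
{'t': 0.15, 'joints': array([-2.23374765e-01,  3.13301157e-01,  1.49822046e+00, -9.24983476e-06,
        1.33100442e+00, -2.23368666e-01]), 'joint_velocities': array([-5.42914448e-04, -2.24228005e-03, -2.33079783e-03, -9.41178707e-05,
        2.01452907e-03, -5.09015444e-05]), 'joint_torque': array([ 1.56247002e-03, -4.02303922e+01, -2.52316958e+01,  6.93405792e-02,
        3.44249513e-02, -9.17278635e-05]), 'eef_pos': array([5.24833165e-01, 3.67715185e-05, 2.46318781e-01]), 'orientation': array([ 7.07108082e-01,  7.07105326e-01, -2.52503510e-04, -3.92512258e-04]), 'contact_force': array([ 0.03495254, -0.20096613, -0.72592154]), 'wrist_torque': array([ 0.01722181, -0.00958687, -0.01352496]), 'gripper_force': 0.0, 'grip_width': 0.08826125005029284}
```

View pics/scene0.png

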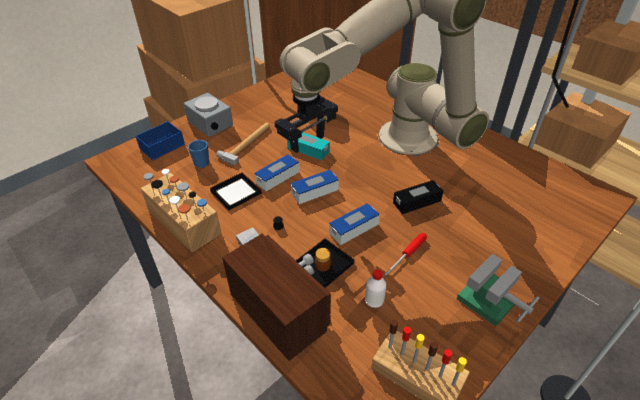

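View pics/wrist0.png

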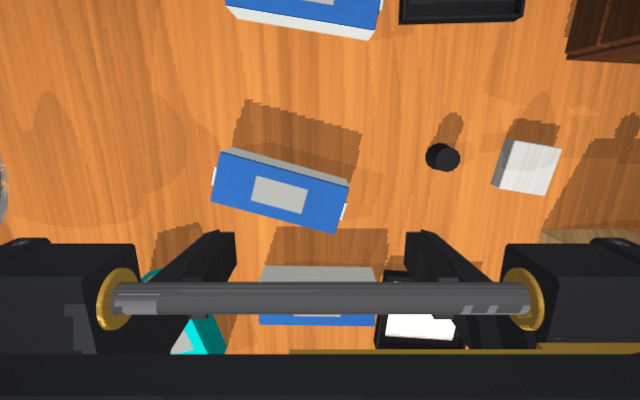

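The scene shows three blue-lidded cases at left (354,224), middle (315,186) and right (277,172). The turquoise (310,146) and black (418,196) boxes are look-alikes with the wrong lid colour. The lined, empty tray is at (236,190), which is tray_right. The jar stands in the tray at (325,262). I'll confirm this in one enlarged crop and read the lid corners from it.

Run:
```python
import cv2
i=cv2.imread("pics/scene0.png")[130:280,200:400]
cv2.imwrite("pics/crop1.png",cv2.resize(i,None,fx=4,fy=4,interpolation=cv2.INTER_CUBIC))
```

```text
(no output)
```

View pics/crop1.png

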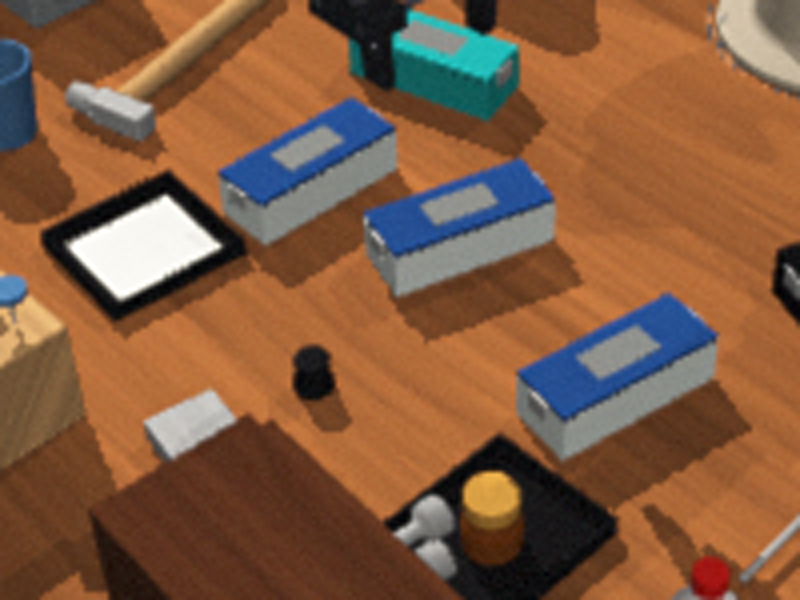

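View pics/side0.png

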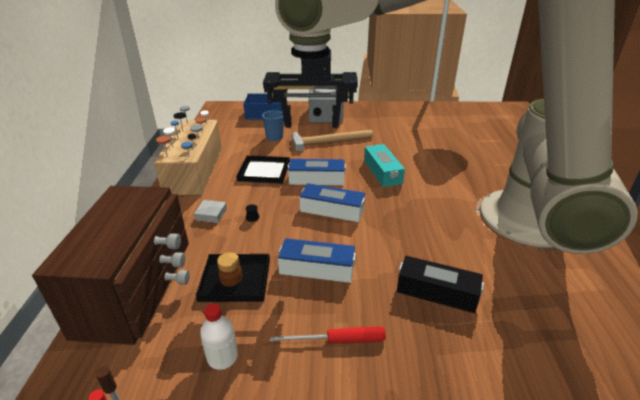

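The crop confirms the three blue-lidded cases. The tray with the white liner (crop centre ~(143,246)) is empty, and the jar is in the other tray. Computing poses now.

Run:
```python
from h import *
import pickle
s=pickle.load(open("scene.pkl","rb"))
Q={"L":[(518,375),(667,295),(716,335),(570,418)],"M":[(365,213),(520,160),(553,203),(397,255)],"R":[(220,178),(354,99),(395,131),(262,202)],"T":[(42,238),(168,174),(244,243),(120,318)]}
for k,q in Q.items():
    P=np.array([at(s,200+u/4,130+v/4,.018 if k=="T" else .048) for u,v in q])[:,:2]
    e=(P[0]-P[1]+P[3]-P[2])/2; w=P[2]-P[1]
    print(k,P.mean(0).round(4),"len",np.linalg.norm(e).round(3),np.linalg.norm(w).round(3),"yaw",np.arctan2(e[1],e[0]).round(3),P.round(3).tolist())
w=pickle.load(open("wrist.pkl","rb"))
for k,q in {"M":[(222,152),(349,187),(336,233),(211,200)]}.items():
    P=np.array([at(w,u,v,.048) for u,v in q])[:,:2];e=(P[1]-P[0]+P[2]-P[3])/2
    print(k,P.mean(0).round(4),np.arctan2(e[1],e[0]))
# side camera
s=pickle.load(open("side.pkl","rb"))
for k,q in {"L":[(280,258),(287,240),(355,247),(352,267)]}.items():
    P=np.array([at(s,u,v,.048) for u,v in q])[:,:2];print(k,P.mean(0).round(4),P.round(3).tolist())
```

```text
L [0.5114 0.1922] len 0.146 0.057 yaw -0.135 [[0.582, 0.153], [0.436, 0.174], [0.442, 0.23], [0.585, 0.211]]
M [ 0.4802 -0.0176] len 0.145 0.062 yaw -0.299 [[0.542, -0.067], [0.401, -0.026], [0.421, 0.033], [0.557, -0.011]]
R [ 0.5228 -0.1617] len 0.148 0.06 yaw -0.02 [[0.6, -0.188], [0.447, -0.19], [0.451, -0.131], [0.594, -0.139]]
T [ 0.6776 -0.1975] len 0.128 0.118 yaw -0.028 [[0.736, -0.262], [0.609, -0.254], [0.618, -0.137], [0.746, -0.137]]
M [ 0.4799 -0.0231] -0.27407143343201557
L [0.506  0.1929] [[0.582, 0.21], [0.573, 0.154], [0.43, 0.174], [0.439, 0.234]]
```

```bash
python3 -m crank '[[-0.002,0.02,0,0.12],[-0.004,0.04,0,0.24],[-0.006,0.06,0,0.36],[-0.008,0.08,0,0.48],[-0.01,0.1,0,0.6],[-0.012,0.12,0,0.72],[-0.014,0.14,0,0.84],[-0.016,0.16,0,0.96],[-0.016,0.18,0,1.08],[-0.016,0.192,0,1.2]]' 0 30
python3 -m crank '[[0,0,-0.03,0.12],[0,0,-0.06,0.236],[0,0,-0.1,0.236],[0,0,-0.12,0.236],[0,0,-0.12,0.236],[0,0,-0.12,0.236]]'
python3 - <<'E'
from h import *
s=imaging.snapshot("scene");print("bottle",at(s,376,290,.06),"cabinet front",at(s,224,244,.2))
i=s["image"][90:290,200:460];cv2.imwrite("pics/g1.png",cv2.resize(i,None,fx=3,fy=3))
s=imaging.snapshot("wrist");cv2.imwrite("pics/w1.png",s["image"])
st=robot.state();print(st["joints"],st["eef_pos"],st["orientation"],st["wrist_torque"],st["contact_force"])
E
```

```text
t: 0.98
eef_pos: [0.5086, 0.1937, 0.2465]
orientation: [0.181, 0.984, 0.0, -0.0]
contact_force: [0.2, 0.2, -0.6]
grip_width: 0.0883
gripper_force: 0.0
t: 1.48
eef_pos: [0.5089, 0.192, 0.1267]
orientation: [0.067, 0.998, -0.0, -0.001]
contact_force: [0.0, 0.8, 0.5]
grip_width: 0.0885
gripper_force: 0.0
bottle [0.67183205 0.41605249 0.06      ] cabinet front [0.92105426 0.12177049 0.2       ]
[ 1.45258653e-01  4.74517377e-01  1.59179613e+00 -4.36258934e-05
  1.07235710e+00 -1.29070251e+00] [0.50994454 0.19212784 0.12851928] [6.73560738e-02 9.97727931e-01 2.89645431e-04 1.43215199e-03] [ 0.15547566 -0.04292855 -0.00696951] [0.19814991 0.60451688 0.02134823]
```

View pics/w1.png

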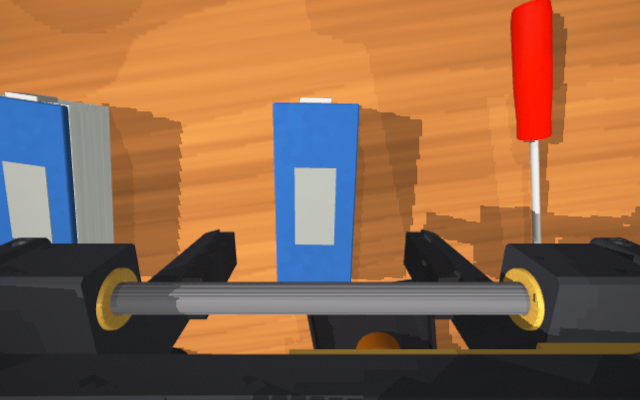

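The wrist view shows the left case parallel to the fingers and centred (lid x ~274–358), with the screwdriver well clear at (530,100). Going down to grasp.

```bash
cat > rd.py <<'E'
from h import *
from scipy.spatial.transform import Rotation as R
import sys
st=robot.state();yaw=float(sys.argv[1]);c,s=np.cos(yaw),np.sin(yaw);T=st["wrist_torque"];F=st["contact_force"]
print("t",round(st["t"],2),"T own x,y,z",np.round([c*T[0]+s*T[1],-s*T[0]+c*T[1],T[2]],4),"F",np.round(F,2),"pos",np.round(st["eef_pos"],4),"w",round(st["grip_width"],4),"g",round(st["gripper_force"],1))
E
python3 rd.py -0.135
python3 -m crank '[[0,0,-0.03,0],[0,0,-0.06,0],[0,0,-0.085,0],[0,0,-0.1,0],[0,0,-0.108,0],[0,0,-0.108,0],[0,0,-0.108,0]]' 
python3 -m crank '[[0,0,0,0],[0,0,0,0],[0,0,0,0],[0,0,0,0],[0,0,0,0],[0,0,0,0],[0,0,0,0],[0,0,0,0]]' 1 40
```

```text
t 1.58 T own x,y,z [ 0.1598 -0.0216 -0.007 ] F [0.2  0.6  0.02] pos [0.5099 0.1921 0.1285] w 0.0881 g 0.0
t: 2.17
eef_pos: [0.5099, 0.1921, 0.0201]
orientation: [0.067, 0.998, 0.0, 0.001]
contact_force: [0.2, 0.8, 0.4]
grip_width: 0.0885
gripper_force: 0.0
t: 2.83
eef_pos: [0.5094, 0.1916, 0.0194]
orientation: [0.067, 0.998, -0.0, 0.0]
contact_force: [-1.7, -4.2, 6.2]
grip_width: 0.0593
gripper_force: 40.0
```

```bash
python3 -m crank '[[0,0,0.01,0],[0,0,0.03,0],[0,0,0.055,0],[0,0,0.08,0],[0,0,0.095,0],[0,0,0.1,0],[0,0,0.1,0],[0,0,0.1,0],[0,0,0.1,0],[0,0,0.1,0]]' | tail -3
python3 -m crank '[[0,0,0,0],[0,0,0,0],[0,0,0,0],[0,0,0,0]]' >/dev/null; python3 rd.py -0.135
python3 -m crank '[[-0.04,0.005,0,0],[-0.06,0.008,0,0],[-0.07,0.009,0,0],[-0.077,0.010,0,0],[-0.08,0.011,0,0],[-0.08,0.011,0,0],[-0.08,0.011,0,0],[-0.08,0.011,0,0],[-0.08,0.011,0,0],[-0.08,0.011,0,0]]' |tail -3
python3 -m crank '[[0,0,0,0],[0,0,0,0]]' >/dev/null; python3 rd.py -0.135
python3 -m crank '[[0,0,0,0],[0,0,0,0]]' >/dev/null; python3 rd.py -0.135
python3 -m crank '[[0.04,-0.005,0,0],[0.06,-0.008,0,0],[0.07,-0.009,0,0],[0.077,-0.010,0,0],[0.08,-0.011,0,0],[0.08,-0.011,0,0],[0.08,-0.011,0,0],[0.08,-0.011,0,0],[0.08,-0.011,0,0],[0.08,-0.011,0,0]]' |tail -3
python3 -m crank '[[0,0,0,0],[0,0,0,0]]' >/dev/null; python3 rd.py -0.135
python3 -m crank '[[0,0,0,0],[0,0,0,0]]' >/dev/null; python3 rd.py -0.135
```

```text
contact_force: [0.2, 0.6, -4.2]
grip_width: 0.0599
gripper_force: 40.0
t 4.0 T own x,y,z [ 0.1318 -0.0643 -0.0426] F [ 0.1   0.52 -5.01] pos [0.509  0.192  0.1185] w 0.0596 g 40.0
contact_force: [-0.3, 0.2, -4.0]
grip_width: 0.0599
gripper_force: 40.0
t 5.0 T own x,y,z [ 0.0996 -0.0263 -0.05  ] F [-0.46 -0.23 -4.42] pos [0.4291 0.2029 0.1187] w 0.0593 g 40.0
t 5.17 T own x,y,z [ 0.0529 -0.0213  0.0136] F [ 0.09  0.13 -5.35] pos [0.429  0.203  0.1187] w 0.0595 g 40.0
contact_force: [0.0, 0.7, -5.5]
grip_width: 0.0599
gripper_force: 40.0
t 6.17 T own x,y,z [0.0687 0.0138 0.0342] F [ 0.09  0.48 -4.63] pos [0.5089 0.192  0.1188] w 0.0596 g 40.0
t 6.33 T own x,y,z [ 0.0369 -0.0542  0.0204] F [ 0.09  0.63 -5.11] pos [0.509  0.192  0.1187] w 0.0598 g 40.0
```

Left: no clear shift, all readings within noise. Putting it down and moving on to the middle case.

```bash
python3 -m crank '[[0,0,-0.02,0],[0,0,-0.045,0],[0,0,-0.07,0],[0,0,-0.085,0],[0,0,-0.092,0],[0,0,-0.097,0],[0,0,-0.1,0],[0,0,-0.1,0],[0,0,-0.1,0]]'
python3 -m crank '[[0,0,0,0],[0,0,0,0],[0,0,0,0],[0,0,0,0],[0,0,0,0]]' 0 | tail -2
python3 -m crank '[[0,0,0.02,0],[0,0,0.05,0],[0,0,0.08,0],[0,0,0.11,0],[0,0,0.13,0],[0,0,0.14,0],[0,0,0.14,0]]' |head -3
python3 -m crank '[[-0.003,-0.02,0,-0.015],[-0.007,-0.05,0,-0.03],[-0.01,-0.08,0,-0.05],[-0.015,-0.11,0,-0.07],[-0.02,-0.14,0,-0.09],[-0.025,-0.17,0,-0.12],[-0.028,-0.2,0,-0.145],[-0.029,-0.212,0,-0.155],[-0.029,-0.212,0,-0.155],[-0.029,-0.212,0,-0.155]]'
python3 - <<'E'
from h import *
s=imaging.snapshot("wrist");cv2.imwrite("pics/w2.png",s["image"])
s=imaging.snapshot("scene");cv2.imwrite("pics/s2.png",s["image"])
E
```

```text
t: 7.08
eef_pos: [0.5097, 0.1921, 0.0197]
orientation: [0.067, 0.998, 0.0, 0.001]
contact_force: [-0.3, 0.3, -4.8]
grip_width: 0.0597
gripper_force: 40.0
grip_width: 0.088
gripper_force: 0.0
t: 8.08
eef_pos: [0.5098, 0.1921, 0.1606]
orientation: [0.067, 0.998, 0.0, 0.002]
t: 8.92
eef_pos: [0.4795, -0.02, 0.1575]
orientation: [0.145, 0.989, 0.0, -0.001]
contact_force: [0.8, 1.0, 0.2]
grip_width: 0.0883
gripper_force: 0.0
```

View pics/w2.png

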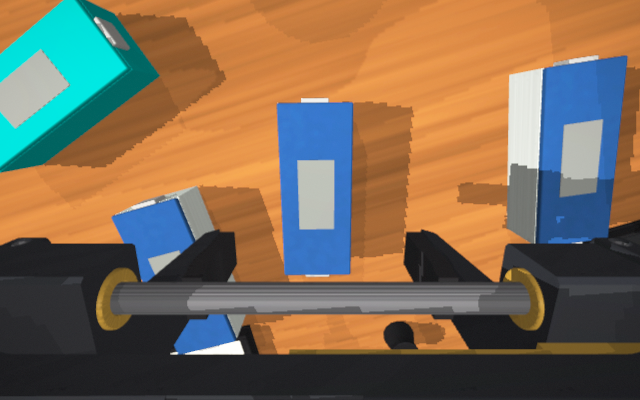

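Wrist view: the middle case is centred (lid x ~279–352) and parallel, and the right-hand case stays clear of the finger. Grasp, lift and shake.

```bash
python3 -m crank '[[0,0,-0.03,0],[0,0,-0.06,0],[0,0,-0.09,0],[0,0,-0.11,0],[0,0,-0.125,0],[0,0,-0.135,0],[0,0,-0.14,0],[0,0,-0.14,0],[0,0,-0.14,0]]' | head -4
python3 -m crank '[[0,0,0,0],[0,0,0,0],[0,0,0,0],[0,0,0,0],[0,0,0,0],[0,0,0,0],[0,0,0,0],[0,0,0,0]]' 1 40 | tail -5
python3 -m crank '[[0,0,0.01,0],[0,0,0.03,0],[0,0,0.055,0],[0,0,0.08,0],[0,0,0.095,0],[0,0,0.1,0],[0,0,0.1,0],[0,0,0.1,0],[0,0,0.1,0],[0,0,0.1,0]]' | tail -3
python3 -m crank '[[0,0,0,0],[0,0,0,0]]' >/dev/null; python3 rd.py -0.29
python3 -m crank '[[0,0,0,0],[0,0,0,0]]' >/dev/null; python3 rd.py -0.29
python3 -m crank '[[-0.038,0.011,0,0],[-0.058,0.017,0,0],[-0.067,0.02,0,0],[-0.073,0.022,0,0],[-0.075,0.022,0,0],[-0.075,0.022,0,0],[-0.075,0.022,0,0],[-0.075,0.022,0,0],[-0.075,0.022,0,0],[-0.075,0.022,0,0]]' |tail -3
python3 -m crank '[[0,0,0,0],[0,0,0,0]]' >/dev/null; python3 rd.py -0.29
python3 -m crank '[[0,0,0,0],[0,0,0,0]]' >/dev/null; python3 rd.py -0.29
python3 -m crank '[[0.038,-0.011,0,0],[0.058,-0.017,0,0],[0.067,-0.02,0,0],[0.073,-0.022,0,0],[0.075,-0.022,0,0],[0.075,-0.022,0,0],[0.075,-0.022,0,0],[0.075,-0.022,0,0],[0.075,-0.022,0,0],[0.075,-0.022,0,0]]' |tail -3
python3 -m crank '[[0,0,0,0],[0,0,0,0]]' >/dev/null; python3 rd.py -0.29
python3 -m crank '[[0,0,0,0],[0,0,0,0]]' >/dev/null; python3 rd.py -0.29
```

```text
t: 9.77
eef_pos: [0.4804, -0.0198, 0.0192]
orientation: [0.144, 0.99, -0.0, 0.0]
contact_force: [1.0, 0.4, 0.1]
eef_pos: [0.4802, -0.0203, 0.0191]
orientation: [0.144, 0.99, -0.0, 0.0]
contact_force: [-1.4, -2.3, 5.4]
grip_width: 0.0597
gripper_force: 40.0
contact_force: [-0.1, 0.4, -2.8]
grip_width: 0.0596
gripper_force: 40.0
t 11.43 T own x,y,z [ 0.1232 -0.0302 -0.0299] F [ 0.56  0.69 -4.11] pos [ 0.4798 -0.02    0.1182] w 0.0597 g 40.0
t 11.6 T own x,y,z [ 0.0709 -0.0014  0.0318] F [ 0.21  0.34 -4.  ] pos [ 0.48   -0.02    0.1186] w 0.0598 g 40.0
contact_force: [0.4, -0.1, -3.8]
grip_width: 0.0592
gripper_force: 40.0
t 12.6 T own x,y,z [ 0.0631 -0.0305 -0.0352] F [-0.18 -0.21 -3.86] pos [0.4051 0.002  0.1187] w 0.0595 g 40.0
t 12.77 T own x,y,z [ 0.0782 -0.0303 -0.0307] F [-0.51  0.68 -4.25] pos [0.405  0.002  0.1187] w 0.0595 g 40.0
contact_force: [0.2, 0.3, -3.5]
grip_width: 0.0598
gripper_force: 40.0
t 13.77 T own x,y,z [ 0.1235 -0.0063  0.0078] F [-0.03  0.08 -3.93] pos [ 0.4799 -0.02    0.1188] w 0.0595 g 40.0
t 13.93 T own x,y,z [ 0.0997 -0.0598  0.0072] F [ 0.37 -0.32 -3.17] pos [ 0.48   -0.02    0.1187] w 0.0594 g 40.0
```

Middle reads packed too. Putting it back and moving to the right case.

```bash
python3 -m crank '[[0,0,-0.02,0],[0,0,-0.045,0],[0,0,-0.07,0],[0,0,-0.085,0],[0,0,-0.092,0],[0,0,-0.097,0],[0,0,-0.1,0],[0,0,-0.1,0],[0,0,-0.1,0]]' | head -3
python3 -m crank '[[0,0,0,0],[0,0,0,0],[0,0,0,0],[0,0,0,0],[0,0,0,0]]' 0 | tail -2
python3 -m crank '[[0,0,0.02,0],[0,0,0.05,0],[0,0,0.08,0],[0,0,0.11,0],[0,0,0.13,0],[0,0,0.14,0],[0,0,0.14,0]]' |head -3
python3 -m crank '[[0.006,-0.02,0,0.04],[0.012,-0.04,0,0.08],[0.02,-0.065,0,0.12],[0.026,-0.09,0,0.16],[0.034,-0.115,0,0.2],[0.04,-0.135,0,0.24],[0.042,-0.142,0,0.26],[0.042,-0.142,0,0.26],[0.042,-0.142,0,0.26]]'
python3 - <<'E'
from h import *
import pickle
s=imaging.snapshot("wrist");cv2.imwrite("pics/w3.png",s["image"]);pickle.dump(s,open("w3.pkl","wb"))
E
```

```text
t: 14.68
eef_pos: [0.4806, -0.0202, 0.0195]
orientation: [0.144, 0.99, -0.0, 0.001]
grip_width: 0.0878
gripper_force: 0.0
t: 15.68
eef_pos: [0.4808, -0.0202, 0.1604]
orientation: [0.144, 0.99, -0.0, 0.002]
t: 16.43
eef_pos: [0.5214, -0.1617, 0.1571]
orientation: [0.016, 1.0, 0.001, -0.001]
contact_force: [-0.1, 0.5, 0.4]
grip_width: 0.0879
gripper_force: 0.0
```

View pics/w3.png

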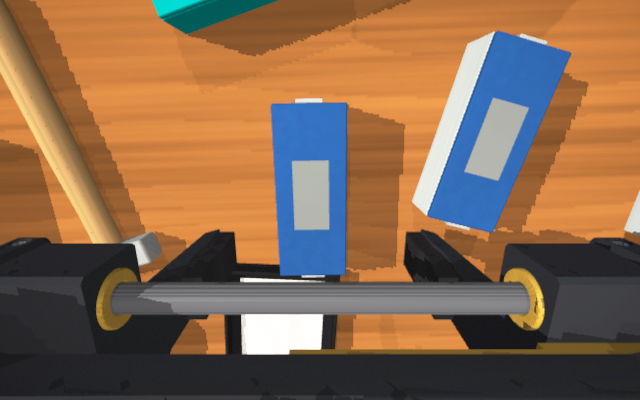

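The right case is nearly centred (lid x ~272–347, about 3 mm toward -y). The hammer head at (148,245) is about 14 cm away. Grasp and shake.

```bash
python3 -m crank '[[0,-0.003,-0.03,0],[0,-0.003,-0.06,0],[0,-0.003,-0.09,0],[0,-0.003,-0.11,0],[0,-0.003,-0.125,0],[0,-0.003,-0.135,0],[0,-0.003,-0.14,0],[0,-0.003,-0.14,0],[0,-0.003,-0.14,0]]' | head -4
python3 -m crank '[[0,0,0,0],[0,0,0,0],[0,0,0,0],[0,0,0,0],[0,0,0,0],[0,0,0,0],[0,0,0,0],[0,0,0,0]]' 1 40 | tail -5
python3 -m crank '[[0,0,0.01,0],[0,0,0.03,0],[0,0,0.055,0],[0,0,0.08,0],[0,0,0.095,0],[0,0,0.1,0],[0,0,0.1,0],[0,0,0.1,0],[0,0,0.1,0],[0,0,0.1,0]]' | tail -3
python3 -m crank '[[0,0,0,0],[0,0,0,0]]' >/dev/null; python3 rd.py -0.03
python3 -m crank '[[0,0,0,0],[0,0,0,0]]' >/dev/null; python3 rd.py -0.03
python3 -m crank '[[-0.04,0.001,0,0],[-0.06,0.002,0,0],[-0.07,0.002,0,0],[-0.077,0.002,0,0],[-0.08,0.002,0,0],[-0.08,0.002,0,0],[-0.08,0.002,0,0],[-0.08,0.002,0,0],[-0.08,0.002,0,0],[-0.08,0.002,0,0]]' |tail -3
python3 -m crank '[[0,0,0,0],[0,0,0,0]]' >/dev/null; python3 rd.py -0.03
python3 -m crank '[[0,0,0,0],[0,0,0,0]]' >/dev/null; python3 rd.py -0.03
python3 -m crank '[[0.04,-0.001,0,0],[0.06,-0.002,0,0],[0.07,-0.002,0,0],[0.077,-0.002,0,0],[0.08,-0.002,0,0],[0.08,-0.002,0,0],[0.08,-0.002,0,0],[0.08,-0.002,0,0],[0.08,-0.002,0,0],[0.08,-0.002,0,0]]' |tail -3
python3 -m crank '[[0,0,0,0],[0,0,0,0]]' >/dev/null; python3 rd.py -0.03
python3 -m crank '[[0,0,0,0],[0,0,0,0]]' >/dev/null; python3 rd.py -0.03
```

```text
t: 17.23
eef_pos: [0.5223, -0.1649, 0.0193]
orientation: [0.015, 1.0, -0.0, 0.0]
contact_force: [0.3, -0.7, -0.1]
eef_pos: [0.5224, -0.1656, 0.0192]
orientation: [0.015, 1.0, -0.001, 0.001]
contact_force: [-1.7, -4.1, 6.2]
grip_width: 0.0595
gripper_force: 40.0
contact_force: [0.2, -0.6, -6.1]
grip_width: 0.0596
gripper_force: 40.0
t 18.9 T own x,y,z [ 0.0713 -0.0663  0.0089] F [ 0.42 -0.04 -5.04] pos [ 0.5218 -0.1649  0.1181] w 0.0593 g 40.0
t 19.07 T own x,y,z [ 0.0852 -0.109  -0.0019] F [-0.46  0.93 -5.2 ] pos [ 0.522  -0.165   0.1185] w 0.0596 g 40.0
contact_force: [0.1, -0.1, -4.7]
grip_width: 0.0599
gripper_force: 40.0
t 20.07 T own x,y,z [ 0.094  -0.1095  0.0277] F [-0.24  0.33 -4.68] pos [ 0.4421 -0.163   0.1187] w 0.0601 g 40.0
t 20.23 T own x,y,z [ 0.1134 -0.0476  0.0438] F [-0.31 -0.48 -4.99] pos [ 0.442  -0.163   0.1187] w 0.0599 g 40.0
contact_force: [-0.9, -0.1, -4.5]
grip_width: 0.0596
gripper_force: 40.0
t 21.23 T own x,y,z [ 0.1319 -0.0639  0.0141] F [-0.37 -0.13 -4.77] pos [ 0.5219 -0.165   0.1188] w 0.06 g 40.0
t 21.4 T own x,y,z [ 0.0813 -0.0762 -0.0083] F [ 0.24  0.31 -5.46] pos [ 0.522  -0.165   0.1187] w 0.0597 g 40.0
```

No case shifted clearly, so the slow-stop jerk may be too soft. I'll repeat on this case with a sharp stop and average more readings.

```bash
python3 -m crank '[[-0.041,0.001,0,0],[-0.082,0.002,0,0],[-0.082,0.002,0,0],[-0.082,0.002,0,0],[-0.082,0.002,0,0],[-0.082,0.002,0,0],[-0.082,0.002,0,0]]' >/dev/null
for i in 1 2 3 4 5; do python3 -m crank '[[0,0,0,0]]' >/dev/null; python3 rd.py -0.03|cut -c1-60; done
python3 -m crank '[[0.041,-0.001,0,0],[0.082,-0.002,0,0],[0.082,-0.002,0,0],[0.082,-0.002,0,0],[0.082,-0.002,0,0],[0.082,-0.002,0,0],[0.082,-0.002,0,0]]' >/dev/null
for i in 1 2 3 4 5; do python3 -m crank '[[0,0,0,0]]' >/dev/null; python3 rd.py -0.03|cut -c1-60; done
```

```text
t 22.07 T own x,y,z [ 0.0752 -0.1056 -0.0257] F [ 0.66  0.67
t 22.15 T own x,y,z [ 0.0909 -0.0476  0.0151] F [ 0.24 -0.12
t 22.23 T own x,y,z [ 0.0457 -0.074  -0.0486] F [ 0.19  0.42
t 22.32 T own x,y,z [ 0.1013 -0.057   0.0054] F [-0.54 -0.14
t 22.4 T own x,y,z [ 0.0937 -0.0445  0.0176] F [-0.18 -0.37 
t 23.07 T own x,y,z [ 0.0824 -0.0552  0.0189] F [ 0.06 -0.08
t 23.15 T own x,y,z [ 0.0738 -0.0566  0.018 ] F [-0.33 -0.09
t 23.23 T own x,y,z [ 0.1047 -0.0584  0.009 ] F [-0.64  0.09
t 23.32 T own x,y,z [ 0.0663 -0.0896 -0.0352] F [-0.23  1.7 
t 23.4 T own x,y,z [0.1336 0.013  0.0129] F [ 0.52 -0.39 -5.
```

The right case stays constant (about -0.065 against -0.05), so it's packed. The earlier soft stops on left and middle may have been inconclusive. I'll put the right one back and retest the middle with sharp jerks.

```bash
python3 -m crank '[[0,0,-0.02,0],[0,0,-0.045,0],[0,0,-0.07,0],[0,0,-0.085,0],[0,0,-0.092,0],[0,0,-0.097,0],[0,0,-0.1,0],[0,0,-0.1,0],[0,0,-0.1,0]]' | head -3
python3 -m crank '[[0,0,0,0],[0,0,0,0],[0,0,0,0],[0,0,0,0]]' 0 | tail -2
python3 -m crank '[[0,0,0.03,0],[0,0,0.06,0],[0,0,0.08,0],[-0.008,0.02,0.08,-0.04],[-0.016,0.05,0.08,-0.1],[-0.024,0.08,0.08,-0.16],[-0.032,0.11,0.08,-0.22],[-0.04,0.135,0.08,-0.26],[-0.042,0.145,0.08,-0.26],[-0.042,0.145,0.08,-0.26]]' |head -3
python3 -m crank '[[0,0,-0.02,0],[0,0,-0.05,0],[0,0,-0.07,0],[0,0,-0.08,0],[0,0,-0.08,0]]' | head -3
python3 -m crank '[[0,0,0,0],[0,0,0,0],[0,0,0,0],[0,0,0,0],[0,0,0,0],[0,0,0,0]]' 1 40 | tail -2
python3 -m crank '[[0,0,0.02,0],[0,0,0.05,0],[0,0,0.08,0],[0,0,0.1,0],[0,0,0.1,0],[0,0,0.1,0]]' | tail -3
python3 -m crank '[[-0.039,0.012,0,0],[-0.078,0.023,0,0],[-0.078,0.023,0,0],[-0.078,0.023,0,0],[-0.078,0.023,0,0],[-0.078,0.023,0,0],[-0.078,0.023,0,0]]' >/dev/null
for i in 1 2 3 4; do python3 -m crank '[[0,0,0,0]]' >/dev/null; python3 rd.py -0.29|cut -c1-60; done
python3 -m crank '[[0.039,-0.012,0,0],[0.078,-0.023,0,0],[0.078,-0.023,0,0],[0.078,-0.023,0,0],[0.078,-0.023,0,0],[0.078,-0.023,0,0],[0.078,-0.023,0,0]]' >/dev/null
for i in 1 2 3 4; do python3 -m crank '[[0,0,0,0]]' >/dev/null; python3 rd.py -0.29; done
```

```text
t: 24.15
eef_pos: [0.5226, -0.1653, 0.0196]
orientation: [0.015, 1.0, -0.0, 0.001]
grip_width: 0.0841
gripper_force: 0.0
t: 25.32
eef_pos: [0.4798, -0.0186, 0.099]
orientation: [0.143, 0.99, 0.0, 0.0]
t: 25.73
eef_pos: [0.4796, -0.0208, 0.0172]
orientation: [0.145, 0.989, 0.0, -0.001]
grip_width: 0.0596
gripper_force: 40.0
contact_force: [-1.0, 0.1, -3.7]
grip_width: 0.0594
gripper_force: 40.0
t 27.4 T own x,y,z [ 0.0983 -0.107   0.0251] F [ 0.28 -0.38 
t 27.48 T own x,y,z [ 0.0645 -0.0692 -0.0123] F [-0.84  0.58
t 27.57 T own x,y,z [ 0.0877 -0.087   0.0043] F [ 0.06 -0.01
t 27.65 T own x,y,z [ 0.121  -0.0607  0.0061] F [-0.14 -0.14
t 28.32 T own x,y,z [0.1075 0.026  0.0068] F [ 1.06  0.6  -2.63] pos [ 0.4795 -0.0198  0.1189] w 0.0596 g 40.0
t 28.4 T own x,y,z [0.1411 0.0473 0.0149] F [ 0.01  1.   -4.03] pos [ 0.4797 -0.0199  0.1189] w 0.0596 g 40.0
t 28.48 T own x,y,z [ 0.1028 -0.0081 -0.0101] F [-0.56 -0.68 -4.5 ] pos [ 0.4798 -0.0199  0.1189] w 0.0595 g 40.0
t 28.57 T own x,y,z [ 0.093   0.0601 -0.0262] F [ 1.14 -0.11 -4.25] pos [ 0.4799 -0.02    0.1188] w 0.06 g 40.0
```

Middle: mean moment goes from -0.08 to +0.03 N m, a real shift. Repeating once to confirm.

```bash
python3 -m crank '[[-0.039,0.012,0,0],[-0.078,0.023,0,0],[-0.078,0.023,0,0],[-0.078,0.023,0,0],[-0.078,0.023,0,0],[-0.078,0.023,0,0],[-0.078,0.023,0,0]]' >/dev/null
for i in 1 2 3 4 5; do python3 -m crank '[[0,0,0,0]]' >/dev/null; python3 rd.py -0.29|cut -c1-60; done
python3 -m crank '[[0.039,-0.012,0,0],[0.078,-0.023,0,0],[0.078,-0.023,0,0],[0.078,-0.023,0,0],[0.078,-0.023,0,0],[0.078,-0.023,0,0],[0.078,-0.023,0,0]]' >/dev/null
for i in 1 2 3 4 5; do python3 -m crank '[[0,0,0,0]]' >/dev/null; python3 rd.py -0.29; done
```

```text
t 29.23 T own x,y,z [ 0.0751 -0.0863  0.014 ] F [-0.54 -0.23
t 29.32 T own x,y,z [ 0.0511 -0.0933  0.0289] F [-0.08 -0.4 
t 29.4 T own x,y,z [ 0.0936 -0.0405 -0.0019] F [ 0.62 -0.18 
t 29.48 T own x,y,z [ 0.1259 -0.1062 -0.026 ] F [-0.57 -0.98
t 29.57 T own x,y,z [ 0.0913 -0.1198 -0.055 ] F [-0.02  0.72
t 30.23 T own x,y,z [ 0.0896  0.04   -0.012 ] F [ 0.65  0.22 -2.93] pos [ 0.4795 -0.0198  0.1189] w 0.0597 g 40.0
t 30.32 T own x,y,z [0.1404 0.0741 0.0089] F [-0.2   0.66 -3.62] pos [ 0.4797 -0.0199  0.1189] w 0.0592 g 40.0
t 30.4 T own x,y,z [0.0544 0.0537 0.039 ] F [-0.69 -1.06 -4.22] pos [ 0.4798 -0.0199  0.1189] w 0.0595 g 40.0
t 30.48 T own x,y,z [ 0.0753  0.1073 -0.0027] F [-0.33 -0.12 -3.74] pos [ 0.4799 -0.0199  0.1188] w 0.0597 g 40.0
t 30.57 T own x,y,z [0.0997 0.0317 0.0107] F [ 0.47 -0.28 -3.49] pos [ 0.4799 -0.02    0.1188] w 0.0596 g 40.0
```

Confirmed (-0.09 to +0.06): case_middle rattles. Carrying it over the right-hand empty tray.

```bash
python3 -m crank '[[0.005,-0.005,0.01,0],[0.015,-0.015,0.02,0],[0.03,-0.03,0.03,0],[0.05,-0.05,0.04,0],[0.075,-0.07,0.04,0],[0.1,-0.09,0.04,0],[0.125,-0.113,0.04,0],[0.148,-0.134,0.03,0],[0.168,-0.152,0.02,0],[0.182,-0.165,0.01,0]]' | head -2
python3 -m crank '[[0.009,-0.007,-0.01,0],[0.014,-0.011,-0.01,0],[0.016,-0.013,-0.01,0],[0.016,-0.013,-0.01,0],[0.016,-0.013,-0.01,0],[0.016,-0.013,-0.01,0],[0.016,-0.013,-0.01,0],[0.016,-0.013,-0.01,0]]'
python3 - <<'E'
from h import *
s=imaging.snapshot("scene");i=s["image"][120:280,180:390]
cv2.imwrite("pics/f.png",cv2.resize(i,None,fx=3.7,fy=3.7,interpolation=cv2.INTER_CUBIC))
E
```

```text
t: 31.4
eef_pos: [0.6631, -0.1867, 0.1276]
t: 32.07
eef_pos: [0.6779, -0.1977, 0.1192]
orientation: [0.144, 0.99, -0.0, 0.0]
contact_force: [0.2, 0.9, -4.9]
grip_width: 0.0596
gripper_force: 40.0
```

View pics/f.png

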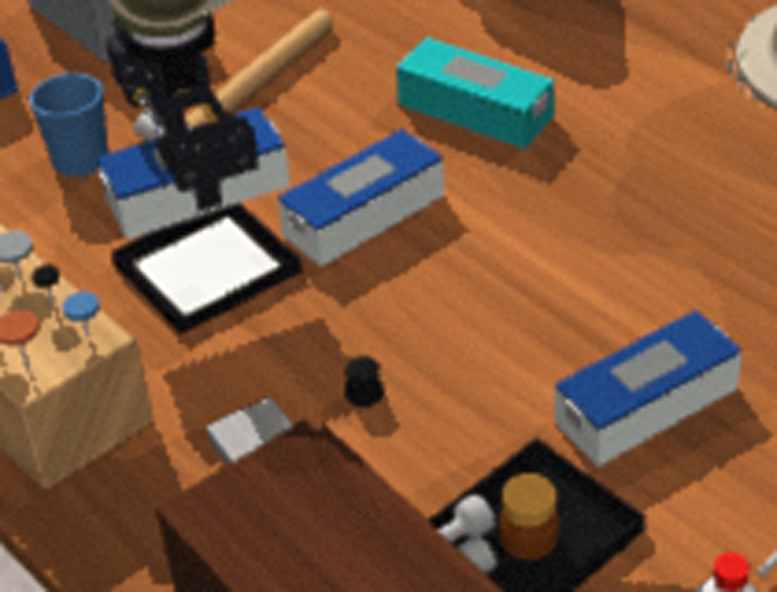

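The held case (196,170) is level above the empty tray (205,270). The other two cases stand in their original places, and the jar and the other objects are undisturbed. Handing in.

```bash
python3 -c "
from h import *
print(sign_off())"
```

```text
the job is handed in; nothing more can be done
None
```

The middle case is the one that rattles; I handed the job in holding it upright and still about 10 cm above the middle of the empty right-hand tray, with the left and right cases back where they stood (no verdict was returned).

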